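# Back the dial gauge off by one turn of the hand wheel

## Robot

A 7-joint arm with a two-finger parallel gripper is mounted at the origin on the work surface. World frame = base frame: x ahead of the robot, y to its left, z up, the work surface at z = 0. Lengths are in m, angles in rad, forces in N, time in s.
With the tool pointing down it reaches from about 0.4 to 0.85 m from the base axis. Payload 10.4 kg.
Tool frame: the origin (TCP) lies midway between the tips of the shut fingers; the grasp point (between the pads) lies r.grasp_offset behind it (r.grasp_offset is the distance from the TCP to the grasp point, in m); z points along the fingers, y is the direction in which the jaws open and shut (so a half turn about z gives the same grasp; the last joint's range is limited). The gripper opens to 87 mm and grips with 3 to 60 N. Pads are 19 mm wide; open, the fingers measure 117 mm over their backs; the gripper's body (75 mm by 190 mm) begins 51 mm behind the grasp point.
Start: joints at [-1.233, 0.332, -0.065, 1.46, 0.022, 1.35, -0.088], TCP at [0.221, 0.585, 0.223] pointing down, gripper open.
Joint ranges: [-2.6, 2.6], [-0.5, 2.12], [-1.47, 1.34], [0.16, 2.42], [-1.27, 4.41], [0.06, 2.06], [-2.6, 2.6]. Speed limits (rad/s): [2.22, 2.22, 2.79, 2.79, 3.14, 3.14, 3.14].

## Interface

Orientations are given as a 3x3 rotation matrix whose columns are the frame's x, y, z axes.
In Python, from cell import r gives the robot as it stands. The module is installed in compiled form; this text tells all that it offers. Calls block until the motion is done:
- r.movep(position, orientation): joint-space move of the TCP to a pose.
- r.line_to(position, rotation=None, vel=0.15, max_force=None): straight line of the TCP; rotation=None keeps the orientation; vel is the mean speed in m/s. With max_force (N) it stops when the force on the tool has changed by that much, and returns True; else False.
- r.move_joints(angles): joint-space move.
- r.open() and r.gripper_close(grasp_force=None): open the fingers fully, or close them until they stop; grasp_force is the grip in N (None keeps the last).
- r.wait(seconds).
- r.ik(position, orientation): joint angles nearest the present ones, or None.
- r.read_state(): the state.
- r.camera(name): name is "side" or "top"; returns the picture (420x560x3 uint8, red, green, blue); there is no depth.
- r.camera_model(name): a dict with "vertical_fov" (degrees; the focal length in pixels is half the picture's height over the tangent of half this angle, whatever the lens; pixels are square), "cx", "cy" (the principal point, pixels), "D" ([k1, k2, p1, p2, k3] as OpenCV has them; the pictures are not rectified), "pose" (4x4, takes a point from camera to world coordinates). Camera axes: x right, y up, looking along -z (the intrinsics and any distortion apply to the point x, -y, -z); pixel columns grow to the right and rows downward; lengths in m; the calibration is good to about 2 mm. A picture is of the moment at which its call begins. camera_model takes no time and is no camera call.
A pose or a line that the arm cannot do raises r.MotionError and nothing moves.
- r.finish_job(): hands the job in, once; it reports no verdict.
The state is a dict: "t": time; "joint_positions": joint angles; "qd": joint speeds; "tau": joint torques, N m; "tool_pos": TCP position; "eef_rot": TCP orientation; "contact_force": force on the tool from outside, world axes, zero at the start; "wrist_torque": the same for the moment, N m; "gripper_width": opening from 0.0 (shut) to 1.0 (fully open).
Only numpy, scipy, OpenCV 4.12 (cv2) and the standard library are available. Lean on these libraries where they do the work, as an engineer would, in place of code of your own. Each camera call takes 0.05 s, during which the arm holds its last target. There are 200 camera calls.

## Task

Back the dial gauge off the bracket: push the hand wheel on top of the gauge stand clockwise (seen from above) through exactly one full turn by its upright handle, so that the handle stops where it started and the setting can be found again. Push the handle round lightly with a fingertip or the outside of the fingers, without gripping anything, and finish clear of it. Leave the two brackets, the ring gauge and the vise where they are.

Things in the scene. Friction and masses are not known exactly. Their poses are not given: they have to be found in the camera images.
- stand: Fixed screw-driven gauge stand on the perforated plate (plate top 15 mm above the work surface): steel base 240 x 140 x 20 mm, grey column, flat hand wheel on top. Origin: on the wheel's vertical axis, at the base's underside. z up; dial gauge and block with bracket are on its -x side, 125 mm from the axis, the gauge's top about 180 mm above the origin, below the wheel. Yaw from 1.2 to 3.0 rad.
- wheel_centre (a point): Centre of the hand wheel, on its axis, level with the top of the rim (207.5 mm above the stand's origin). Aluminium wheel, 140 mm over the rim, rim 15 mm thick, three spokes; its hub rises 4.5 mm above this point, the handle 53.5 mm.
- wheel (a joint): Turn of the hand wheel in rad, growing clockwise seen from above; one turn is 6.283. Starts between -1.2 and 1.2; at 0 the handle is on the stand's -x side, at 1.57 on its +y side. Turns many turns both ways against a steady friction of 0.16 N m (2.5 N at the handle) and stays where it is left. A clockwise turn raises the dial gauge 5 mm.
- handle: Upright black handle at the rim end of one spoke of the hand wheel: a slightly barrel-shaped round knob, 17 mm across at the foot, 23 mm at the thickest, 52 mm high. It spins freely on its own pin, so its yaw means nothing. Origin: on the pin, at the handle's foot, 62.5 mm from the wheel axis and 209 mm above the stand's origin; z up.
- gauge_tip (a point): Ball tip of the dial gauge, on the carriage that the wheel drives up and down; at the start about 0.5 to 2.5 mm above the bracket's spigot. It rises 5 mm for a clockwise turn.
- bracket: Steel bracket with three lobes and an upright spigot, about 75 mm across, 24 mm high, lying loose on the steel block under the gauge. Origin: centre of its underside. Not to be disturbed.
- spare_bracket: A second, equal bracket lying loose on the plate beside the stand. Origin: centre of its underside. Not to be disturbed.
- ring_gauge: Steel ring gauge, 60 mm outside, 25 mm bore, 22 mm high, loose on the plate. Origin: centre of its underside. Not to be disturbed.
- vise: Small steel toolmaker's vise, 110 x 50 x 50 mm, long along its x, loose on the plate. Origin: centre of its underside. Not to be disturbed.

How it is judged:
On the way:
1. the handle is being pushed by the fingers past the far side of the circle, half a turn from its start (distance of handle from where it was at the start of the episode above 0.108 m and value of joint wheel above 1 rad and contact force between handle and the fingers above 0.3 N), for 0.05 s.
At the end, for the whole second after the job is handed in: The wheel has been turned clockwise by one turn and no more: its handle stands within 10 mm (about 9 degrees) of where it started, the gauge tip is 5 mm (within 0.5 mm) higher, the wheel is at rest, and both brackets, the ring gauge and the vise are within 8 mm of where they were (value of joint wheel between 4.5 and 8.2 rad and distance of handle from where it was at the start of the episode below 0.01 m and distance of gauge_tip from where it was at the start of the episode between 0.0045 and 0.0055 m and velocity of joint wheel between -0.05 and 0.05 rad/s and distance of each of bracket, spare_bracket, ring_gauge, vise from where it was at the start of the episode below 0.008 m); the robot touches nothing.
It fails at once if the stand, wheel or handle gripped or forced: more than 25 N from the fingers (contact force between stand and the fingers above 25 N).
It fails at once if a bracket, the ring gauge or the vise lifted or shifted by more than 8 mm (distance of any of bracket, spare_bracket, ring_gauge, vise from where it was at the start of the episode above 0.008 m).
It also fails if it takes over 61 s, if anything falls off the work surface, if the arm or the gripper's body presses on something with over 40 N, if the wrist force passes 120 N, or if a joint passes its speed limit or range.

## Working session

There is one attempt and no reset: what is moved stays moved. The work goes in short steps, each a Python script; the robot and the scene stay as the last script left them, time stands still between calls to the robot, and variables do not carry over. Pictures are saved under pics/ and viewed, about 8 in all and at most 12, crops included, and the job is handed in when it is done.

```bash
mkdir -p pics; python3 - <<'E'
from cell import r
import cv2,numpy as np
for n in("top","side"):
    im=r.camera(n);cv2.imwrite(f"pics/{n}0.png",im[:,:,::-1]);m=r.camera_model(n)
    print(n,m["vertical_fov"],m["cx"],m["cy"],m["D"],np.round(m["pose"],3).tolist())
s=r.read_state();print(s["t"],s["tool_pos"],np.round(s["eef_rot"],2).tolist(),s["gripper_width"],r.grasp_offset)
E
```

```text
top 42.800582475995164 283.72510613907934 215.00654109380017 [-0.10378446  0.          0.          0.          0.        ] [[-0.007, 0.995, -0.097, 0.5], [-1.0, -0.004, 0.029, 0.042], [0.029, 0.097, 0.995, 1.197], [0.0, 0.0, 0.0, 1.0]]
side 57.36269008915714 280.2354438522782 206.59820863428632 [-0.03361409  0.          0.          0.          0.        ] [[0.617, 0.577, -0.536, 0.165], [-0.787, 0.466, -0.404, -0.294], [0.016, 0.671, 0.741, 0.745], [0.0, 0.0, 0.0, 1.0]]
0.1 [0.22050752 0.58442939 0.22182698] [[-0.94, 0.35, -0.0], [0.35, 0.94, -0.0], [-0.0, -0.0, -1.0]] 0.9987910594152273 0.0187
```

View pics/top0.png

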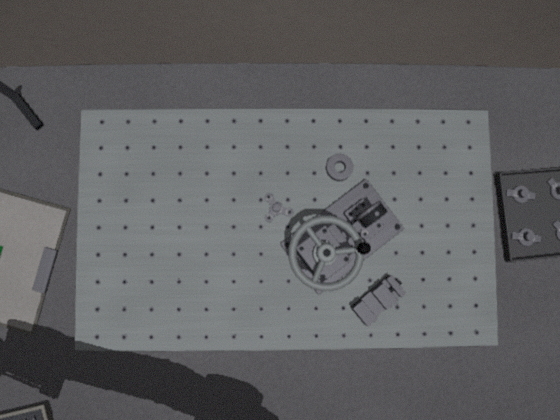

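View pics/side0.png

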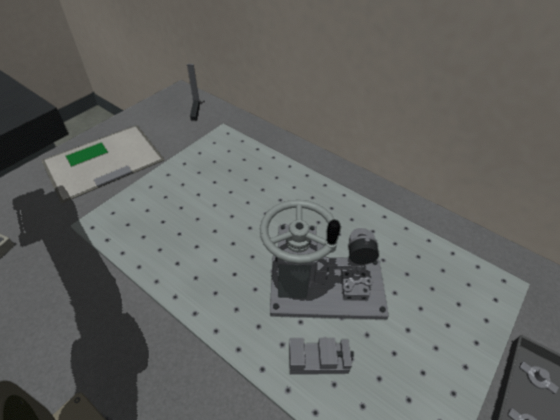

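The top view shows the wheel hub near (326,253) and the handle near (363,247). The ring is at (340,167), the spare bracket at (277,208) and the vise at (378,300). In the side view the hub is near (298,227) and the handle near (333,232). I'll enlarge both.

```bash
python3 - <<'E'
import cv2,numpy as np
a=cv2.imread("pics/top0.png")[200:300,276:396];b=cv2.imread("pics/side0.png")[190:290,250:370]
f=lambda i:cv2.convertScaleAbs(cv2.resize(i,None,fx=6,fy=6,interpolation=cv2.INTER_CUBIC),alpha=1.5)
cv2.imwrite("pics/topc.png",f(a));cv2.imwrite("pics/sidec.png",f(b))
E
```

```text
(no output)
```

View pics/topc.png

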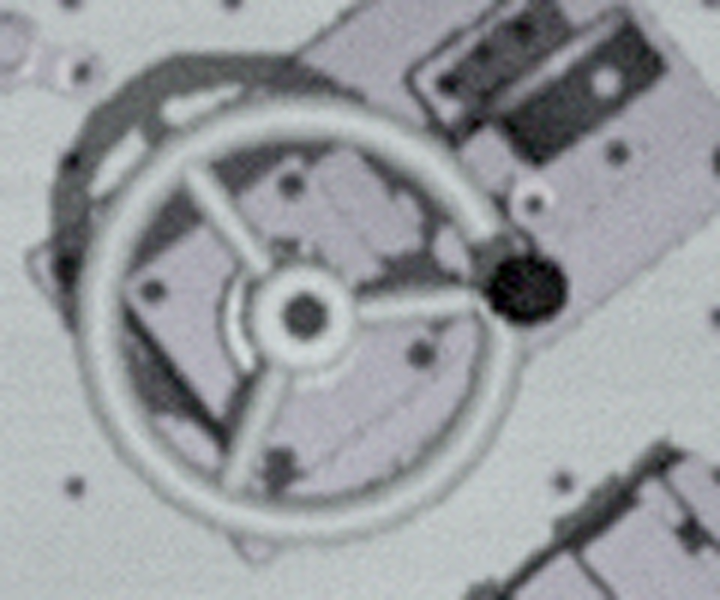

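View pics/sidec.png

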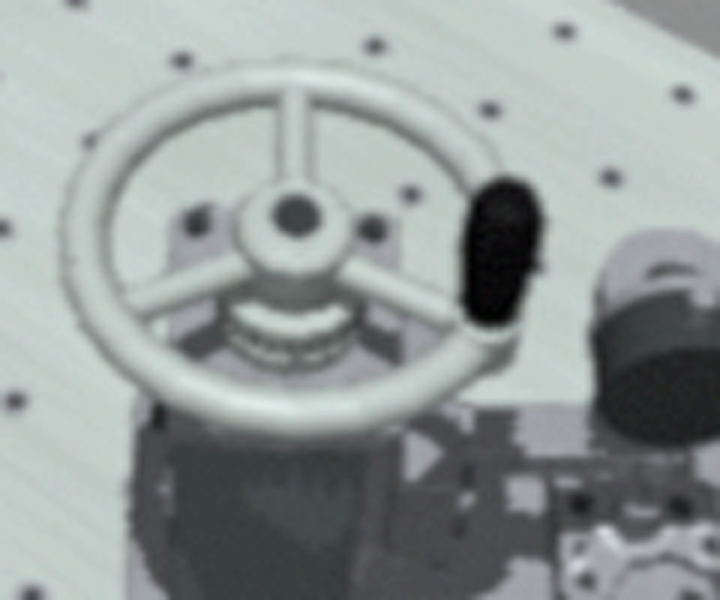

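The cropped top view puts the hub centre at (305,317) and the handle blob at about (527,289). The cropped side view puts the hub top at (296,216), the handle's foot at (490,322) and its top at (508,190). I'll triangulate from these.

```bash
cat > h.py <<'E'
from cell import r
import cv2,numpy as np
def ray(n,px):
    m=r.camera_model(n);f=210/np.tan(np.radians(m["vertical_fov"]/2))
    K=np.array([[f,0,m["cx"]],[0,f,m["cy"]],[0,0,1.]])
    u,v=cv2.undistortPoints(np.array([[px]],float),K,np.array(m["D"]))[0,0]
    T=np.array(m["pose"]);return T[:3,3],T[:3,:3]@np.array([u,-v,-1])
def onz(n,px,z):
    o,d=ray(n,px);return o+d*(z-o[2])/d[2]
def tri(p,q):
    o1,d1=ray("top",p);o2,d2=ray("side",q)
    s=np.linalg.lstsq(np.c_[d1,-d2],o2-o1,rcond=None)[0]
    a,b=o1+s[0]*d1,o2+s[1]*d2;return (a+b)/2,np.linalg.norm(a-b)
def blob(n,im):   # black handle centroid in the wheel region
    x0,y0,w,h={"top":(276,200,120,100),"side":(250,190,120,65)}[n]
    m=(im[y0:y0+h,x0:x0+w].max(2)<28).astype(np.uint8)
    k,l,s,c=cv2.connectedComponentsWithStats(m);i=1+np.argmax(s[1:,4]);return c[i]+[x0,y0],s[i]
E
python3 - <<'E'
from h import *
T=lambda c:(276+(c[0]-2.5)/6,200+(c[1]-2.5)/6)
S=lambda c:(250+(c[0]-2.5)/6,190+(c[1]-2.5)/6)
print("hub tri",tri(T((305,317)),S((296,216))),onz("top",T((305,317)),.227),onz("side",S((296,216)),.227))
print("rim centre top",onz("top",T((302,319)),.2225))
print("handle tri",tri(T((528,289)),S((503,250))),"foot",onz("side",S((490,322)),.224),"top",onz("side",S((508,186)),.276),onz("top",T((528,289)),.262))
for n in("top","side"): print(blob(n,cv2.imread(f"pics/{n}0.png")[:,:,::-1]))
E
```

```text
hub tri (array([ 0.52588202, -0.06342502,  0.22605203]), np.float64(8.906957858604707e-05)) [ 0.52588475 -0.06335651  0.227     ] [ 0.52519248 -0.06381319  0.227     ]
rim centre top [ 0.52540656 -0.06292313  0.2225    ]
handle tri (array([ 0.53286975, -0.12673382,  0.25324059]), np.float64(0.00014389542791951837)) foot [ 0.53047029 -0.12799138  0.224     ] top [ 0.53507995 -0.12358309  0.276     ] [ 0.53260329 -0.12522515  0.262     ]
(array([363.11111111, 247.52222222]), array([81, 42, 13, 12, 90], dtype=int32))
(array([332.73023256, 231.57674419]), array([ 77,  31,  13,  23, 215], dtype=int32))
```

The hub is at (0.526, -0.063) with z 0.226 against 0.227 expected. The handle radius comes out at 63 mm against 62.5 expected, at world angle -84°. The plan is to keep the closed fingers at a fixed orientation on the same circle as the handle: find first contact under force guard, then rotate that pose 360° about the hub. The handle should end exactly where it started.

```bash
cat >> h.py <<'E'
C=np.array([.5257,-.0633]);A0=np.radians(-83.8);R=.0627;Z=.240
P=lambda a,z=Z,rad=R:np.array([C[0]+rad*np.cos(a),C[1]+rad*np.sin(a),z])
def rot(y): c,s=np.cos(y),np.sin(y);return np.array([[c,s,0],[s,-c,0],[0,0,-1.]])
E
python3 - <<'E'
from h import *
r.gripper_close(20)
p=r.read_state()["tool_pos"];r.line_to([p[0],p[1],.36])
best=None
for y in np.radians(np.arange(0,360,15)):
    q=[r.ik(P(A0+np.radians(42)-a),rot(y)) for a in np.linspace(0,2*np.pi,13)]
    if any(x is None for x in q): continue
    q=np.array(q);lo=np.array([-2.6,-.5,-1.47,.16,-1.27,.06,-2.6]);hi=np.array([2.6,2.12,1.34,2.42,4.41,2.06,2.6])
    m=np.minimum(q-lo,hi-q).min();j=np.abs(np.diff(q,axis=0)).max()
    print(round(np.degrees(y)),m.round(2),j.round(2))
    if best is None or m-j>best[0]:best=(m-j,y)
y=best[1];print("yaw",y)
a=A0+np.radians(45)
r.movep(P(a,.36),rot(y))
r.line_to(P(a));s=r.read_state()
print(s["t"],s["tool_pos"],s["contact_force"],s["joint_positions"],s["gripper_width"])
E
```

```text
0 0.42 0.11
15 0.42 0.11
30 0.42 0.11
45 0.42 0.11
60 0.42 0.12
75 0.42 0.12
90 0.41 0.12
105 0.4 0.12
120 0.39 0.12
135 0.38 0.13
150 0.39 0.12
165 0.4 0.12
180 0.39 0.12
195 0.38 0.13
210 0.19 0.13
225 0.03 2.02
315 0.17 1.19
330 0.17 1.19
345 0.43 0.1
yaw 6.021385919380437
6.3667 [ 0.57503919 -0.10271576  0.240954  ] [-0.34363059 -0.00096615  0.71291136] [-0.55301498  0.28109863  0.79772938  1.58376288 -0.20457623  1.36181462
 -1.56511442] 0.0031903717831343248
```

```bash
python3 - <<'E'
from h import *
for d in(36,30,26,23,20,17):
    hit=r.line_to(P(A0+np.radians(d)),vel=.02,max_force=1.5);s=r.read_state()
    print(d,hit,round(s["t"],2),s["tool_pos"],s["contact_force"].round(2))
    if hit:break
c=[]
for n in("top","side"):
    im=r.camera(n);cv2.imwrite(f"pics/{n}1.png",im[:,:,::-1])
    v=im[190:300,250:396] if n=="side" else im[200:300,276:396]
    c.append(cv2.resize(v,(400,300)))
cv2.imwrite("pics/c1.png",np.hstack(c)[:,:,::-1]*1)
E
```

```text
36 False 7.01 [ 0.56782993 -0.10968783  0.24004817] [-0.18 -0.98 -0.38]
30 False 7.48 [ 0.56267904 -0.11392458  0.24005122] [-0.37 -1.08 -0.44]
26 False 7.85 [ 0.55904843 -0.11643382  0.24005698] [0.2  0.06 0.83]
23 False 8.17 [ 0.55630286 -0.11809452  0.24005978] [ 1.54 -0.15  0.19]
20 True 8.38 [ 0.5543862  -0.1189799   0.23981097] [0.07 0.07 0.07]
```

View pics/c1.png

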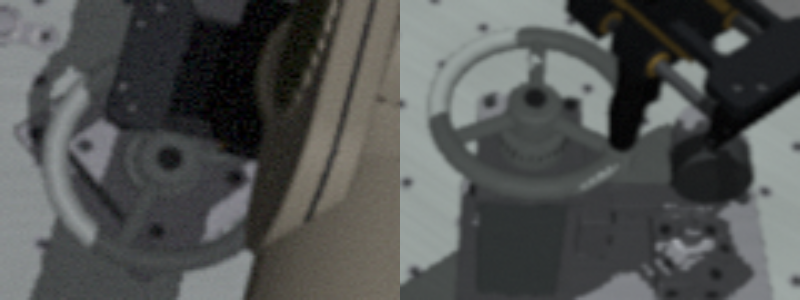

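Contact (or very nearly) is at a 23 mm chord, against 21–29 mm expected. The force reading has about 1 N of noise, so the end position will be checked by camera. Now the turn, ending 2° short of the contact pose.

```bash
python3 - <<'E'
from h import *
L=np.radians(23)
for k in np.r_[np.arange(8,357,8),360]:
    hit=r.line_to(P(A0+L-np.radians(k)),vel=.045,max_force=15)
    if hit: print("HIT",k);break
    if k%40==0 or k in(176,184):
        s=r.read_state();print(k,round(s["t"],2),s["tool_pos"].round(4),s["contact_force"].round(1))
E
```

```text
40 10.15 [ 0.5135 -0.1248  0.24  ] [-0.1  0.9  0.6]
80 11.86 [ 0.4768 -0.1025  0.24  ] [ 0.1 -1.1 -0.1]
120 13.57 [ 0.4631 -0.0618  0.24  ] [-0.4  0.4  0.5]
160 15.28 [ 0.4783 -0.022   0.24  ] [-0.1  0.5 -0.3]
176 15.96 [ 0.4917 -0.0104  0.24  ] [-0.9 -0.4 -0.3]
184 16.3 [ 0.4994 -0.0063  0.24  ] [-0.5 -0.6 -0.6]
200 16.98 [ 0.5161 -0.0014  0.24  ] [-0.5 -0.4 -0.1]
240 18.69 [ 0.5581 -0.0097  0.24  ] [-0.5 -0.  -0.2]
280 20.4 [ 0.585  -0.0434  0.24  ] [ 1.2 -0.3  0.2]
320 22.11 [ 0.5841 -0.0863  0.24  ] [-1.1  0.2 -0.4]
360 23.82 [ 0.5558 -0.1184  0.24  ] [ 0.8 -0.8 -1. ]
```

```bash
python3 - <<'E'
from h import *
y=6.021385919380437
b=A0+np.radians(45)
r.line_to(P(b));r.line_to(P(b,.36))
r.line_to([.40,.25,.40],vel=.25)
c=[]
for n in("top","side"):
    im=r.camera(n);cv2.imwrite(f"pics/{n}2.png",im[:,:,::-1])
    print(n,blob(n,im));c.append(cv2.resize(im[200:300,276:396] if n=="top" else im[190:290,250:370],(400,333)))
cv2.imwrite("pics/c2.png",np.hstack(c)[:,:,::-1]);print(r.read_state()["t"])
E
```

```text
top (array([362.86075949, 248.12658228]), array([81, 43, 13, 11, 79], dtype=int32))
side (array([332.25791855, 231.85972851]), array([ 77,  31,  12,  23, 221], dtype=int32))
26.9083
```

View pics/c2.png

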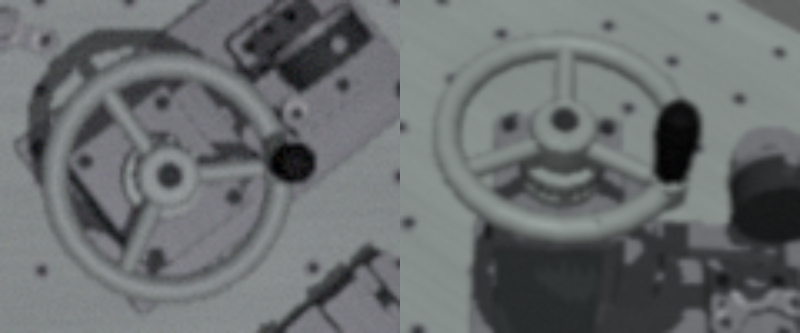

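The handle is back within about 1 px, roughly 1.5 mm. I'll verify that the gauge rose and that nothing else moved.

```bash
python3 - <<'E'
import cv2,numpy as np
g=lambda f:cv2.imread(f,0).astype(np.float32)
def sh(n,x0,y0,x1,y1,a=0,b=2):
    t=g(f"pics/{n}{a}.png")[y0:y1,x0:x1];im=g(f"pics/{n}{b}.png")[y0-5:y1+5,x0-5:x1+5]
    k=5;u=lambda i:cv2.resize(i,None,fx=k,fy=k,interpolation=cv2.INTER_CUBIC)
    c=cv2.matchTemplate(u(im),u(t),cv2.TM_CCOEFF_NORMED);_,v,_,p=cv2.minMaxLoc(c);return (p[0]/k-5,p[1]/k-5,round(v,3))
for nm,a in {"gauge":("side",346,226,380,264),"bracket":("side",342,270,372,300),"vise side":("side",286,333,358,376),"vise":("top",346,272,408,328),"ring":("top",324,150,356,184),"spare":("top",258,188,292,224),"gauge top":("top",356,204,386,226)}.items(): print(nm,sh(*a))
a,b=[cv2.imread(f"pics/side{i}.png")[215:305,335:390] for i in(0,2)]
cv2.imwrite("pics/g.png",np.hstack([cv2.convertScaleAbs(cv2.resize(i,(330,540),interpolation=cv2.INTER_CUBIC),alpha=1.6) for i in(a,b)]))
E
```

```text
gauge (0.40000000000000036, -1.4, 0.989)
bracket (0.0, 0.0, 0.991)
vise side (0.0, 0.0, 0.999)
vise (0.0, 0.0, 0.993)
ring (0.0, 0.0, 0.986)
spare (0.0, 0.0, 0.983)
gauge top (0.40000000000000036, -0.20000000000000018, 0.975)
```

View pics/g.png

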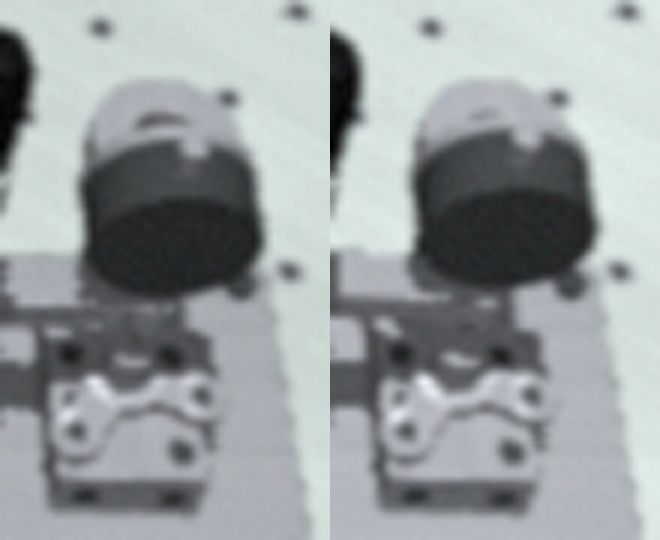

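The gauge has risen about 1.5 px while the bracket under it is unchanged. A full turn should give about 2 px, and zero turns would give none. The brackets, ring and vise show no shift, and the arm is clear, so I'm handing in.

```bash
python3 -c "
from cell import r
r.finish_job();print(r.read_state()['t'])"
```

```text
the job is handed in; nothing more can be done
the job is handed in; nothing more can be done
```

I pushed the wheel one full turn clockwise by its handle, using the closed fingers without gripping. The fingers then backed off, and I handed the job in at about 27 s of the 61 s allowed.

- **Handle:** it is back within about 0.7 px of its starting image position, roughly 1–2 mm, in both camera views.
- **Gauge:** it rose about 1.4–1.5 px in the side view. I expected about 2 px for 5 mm, so this confirms the direction and that the wheel turned. It is too coarse to confirm the 0.5 mm tolerance directly. That rests on the fingers having swept the whole circle and the handle being back at its start.
- **Other objects:** the two brackets, the ring gauge and the vise show no image shift.
- **Forces:** the force readings during the turn were within about 1 N of noise, taken at pauses between steps. The push on the handle at the far side was therefore not measured directly. The 15 N guard never tripped.

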